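# Register a power module in the test fixture

## Robot

A 7-joint arm with a two-finger parallel gripper is mounted at the origin on the work surface. World frame = base frame: x ahead of the robot, y to its left, z up, the work surface at z = 0. Lengths are in m, angles in rad, forces in N, time in s.
With the tool pointing down it reaches from about 0.4 to 0.85 m from the base axis. Payload 4.5 kg.
Tool frame: the origin (TCP) lies between the finger pads; the fingertips stand r.tip_reach ahead of it and the grasp point (between the pads) lies 3 mm ahead of it (r.tip_reach is the distance from the TCP to the fingertips, in m); z points along the fingers, y is the line along which they close (so a half turn about z gives the same grasp; the last joint's range is limited). The gripper opens to 88 mm and grips with 3 to 60 N. Pads are 18 mm wide; open, the fingers measure 123 mm over their backs; the gripper's body (75 mm by 187 mm) begins 45 mm behind the grasp point.
Start: joints at [1.225, 0.689, -0.195, 1.565, 0.157, 0.902, -0.215], TCP at [0.232, -0.58, 0.261] pointing down, gripper open.
Joint ranges: [-3.01, 3.01], [-0.46, 2.08], [-1.47, 1.51], [0.13, 2.56], [-1, 4.14], [0.04, 2.09], [-2.66, 2.66]. Speed limits (rad/s): [2.57, 2.57, 3.14, 3.14, 3.14, 3.14, 3.14].

## Interface

Orientations are given as a unit quaternion [x, y, z, w].
In Python, from plant import r gives the robot as it stands.
- The arm moves only by the tool step_arm, never from a script. Its argument "motion" is a list of rows, each an object with "dp": the shift along the tool's x, y, z in mm, a list of three; "twist": the turn, a rotation vector about the tool's x, y, z in rad, a list of three; "hand": the opening, from -1 (shut) to 1 (fully open). In form: [{"dp": [dx, dy, dz], "twist": [rx, ry, rz], "hand": hand}, ...]. A call has 1 to 5 rows; each row is the pose to reach, as a shift and turn from the pose commanded when the call began, along the tool's axes at that moment; what a row does not reach only later rows make up. A row lasts 1/8 s, in which the tool goes at most 62.5 mm and 10.7 degrees, less where a joint would pass 70% of its speed; a pose out of reach is approached as far as the arm can. A call with a gripper value outside its range is refused whole. The fingers move at their own pace and stop on an object; "force" is the grip in N (left out, the last holds). Time passes only in rows, so rows that repeat a pose let the fingers close. It gives the time, the measured TCP pose, the force, the opening and the grip force at its end, in the units of the state.
- r.get_state(): the state, without advancing time (a new reading comes with each control period).
- r.snapshot(name): name is "scene" or "side" or "wrist"; returns a dict with "pixels" (400x640x3 uint8, red, green, blue), "depth" (400x640 float32, m along the optical axis (not along the pixel's ray), 0 where there is no reading), "fx", "fy", "cx", "cy" (pixels), "xyz" and "orientation" of the camera in the world; the wrist camera has in their place "mount" (4x4, takes a point from camera to tool coordinates, whose origin is the TCP and whose axes are the flange's). Camera axes: x right, y down, z forward; pixel columns grow to the right and rows downward; lengths in m; the calibration is good to about 2 mm. The wrist camera is an equidistant fisheye: a pixel r from the principal point sees the ray r / f radians off the axis. A picture is of the moment at which its call begins: read the wrist's pose just before it.
- r.finish_job(): hands the job in; it is judged then, once.
Trained networks look in the newest picture that a camera, given by its name, has taken for a name from the list of things; names that differ only in an ending like _2 or _b are one class to them, and where a whole thing is asked for, a point or a joint stands for the part that bears it (a point fixed in the world has none). Each returns a list of dicts, best first, with "score" (0 to 1); they miss things now and then, are a little off and sometimes report something else, mostly with a low value. They report only what shows in the picture. A call takes as long as a camera call. They do not tell look-alikes from the thing itself.
- r.search_frame(camera, thing): "at" ([x, y, z] in m, in the coordinates of the camera as it stood for that picture, good to about 4 mm: the middle of the surface that is visible of it).
The state is a dict: "clock": time; "q": joint angles; "qd": joint speeds; "joint_torque": joint torques, N m; "tool_pos": TCP position; "eef_rot": TCP orientation; "contact_force": force on the tool from outside, world axes, zero at the start; "moment": the same for the moment, N m; "opening": opening from 0.0 (shut) to 1.0 (fully open); "finger_force": force on a finger pad.
Only numpy, scipy, OpenCV 4.12 (cv2) and the standard library are available. Lean on these libraries where they do the work, as an engineer would, in place of code of your own. Each camera call takes 0.05 s, during which the arm holds its last target. There are 200 camera calls.

## Task

Draw the power module out of its steel dock and load it nose first into the test fixture, right way up and lying flat on the fixture's plate: pass it under the two bridge bars and push it fully home, so that its nose is up against the end stop and its long side lies flush along the fence, then let go. The dock covers the tail end and the bridge will cover the nose end, so you will have to put the module down and take it again by its tail. Leave the screwdriver, the bottle and the empty case half where they are.

Things in the scene. Friction and masses are not known exactly. Their poses are not given: they have to be found in the camera images.
- module: Power module: cream box case 130 long x 48 wide x 30 mm high, dark slots on top, a smaller steel nose block on one end; 150 mm overall, about 0.3 kg. Origin: centre of the case's underside (nose not counted); x along it towards the nose, z up. Tail end at x = -65 mm, sides at y = +-24 mm. Starts flat on the mat, tail half in the dock, nose out.
- nose_tip (a point): Centre of the front face of the module's steel nose, 85 mm ahead of the module's origin, 13 mm above its underside; axes as the module's. The nose block is 20 long x 32 wide x 20 mm high, its underside 3 mm above the case's.
- dock: Fixed low sheet-steel tunnel at the robot's left, closed at the back, no floor (module lies on the mat). Inside 66 wide, 42 high, 85 mm deep; outside 78 wide, 46 mm high; two 3 mm high feet reach 54 mm from its middle line. Origin: on the mat, middle of the open mouth; x points out of the mouth (roughly to the robot's right), z up; the tunnel is at x = -85 to 0 mm.
- fixture: Fixed aluminium plate 300 x 130 x 8 mm at the robot's right, open towards the dock, with end stop, fence and bridge. Origin: on the mat below the corner where stop face (plane x = 0) and fence face (plane y = 0) meet. x points into it (roughly to the robot's right), y from the fence to the open side (roughly away from the robot), z up. The plate spans x -270 to 30, y -33 to 97 mm.
- fix_fence (a point): Mouth end of the fence's working face, at the plate's top: fixture x = -90, y = 0, z = 8 mm; axes as the fixture's. The fence is a dark steel wall on the robot's side, 12 mm thick and 40 mm high, running from here 90 mm in to the end stop.
- fix_stop (a point): Foot of the middle of the end stop's working face: fixture x = 0, y = 32, z = 8 mm; axes as the fixture's. The stop is a dark steel block from y = 0 to 64 mm, 28 mm high above the plate.
- fix_mouth (a point): Middle of the way in, on the plate: fixture x = -90, y = 32, z = 8 mm; axes as the fixture's. The way in is 64 mm wide (fence at y = 0, two posts at y = 64 mm) and 40 mm high below two bridge bars 6 mm thick, at fixture x = -90 to -70 and -46 to -26 mm. Screw and probe heads on them reach 54 mm above the plate.
- fix_home (a point): Where the module's origin lies when fully home: fixture x = -85, y = 24, z = 8 mm (plate top); axes as the fixture's and as the module's when home. 60 mm of the module's tail end then sticks out from the bridge.
- screwdriver: Loose screwdriver, 180 mm long, lying beyond the work, to be left alone. Origin on its underside at mid length, x along it towards the tip.
- flux_bottle: Loose small bottle, 48 mm across and 100 mm high, standing beyond the work, to be left alone. Origin: centre of its base.
- case_half: Loose empty cream case half (open tray 85 x 190 x 35 mm), lying beyond the work, to be left alone. Origin: centre of its underside, y along its length.
There are look-alikes about, which are no part of the job. What is shaped like the module but brown or purple is not meant.

How it is judged:
By the outcome, as a careful person would: the job done as asked, in the order asked, and still so for the second after the job is handed in, with the robot touching nothing.
It also fails if it takes over 51 s, if anything falls off the work surface, if the arm or the gripper's body presses on something with over 40 N, if the wrist force passes 120 N, or if a joint passes its speed limit or range.

## Working session

There is one attempt and no reset: what is moved stays moved. The work goes in short steps, Python scripts to look and compute and a tool call to move; the robot and the scene stay as the last step left them, time stands still between calls to the robot, and variables do not carry over. Pictures are saved under pics/ and viewed, at most 10 in all, crops included, and the job is handed in when it is done.

Besides the shell and the picture viewer there is one more tool, called after "Request:" by a JSON object that holds its "op" and its "data". step_arm: Moves the arm, as the interface text tells. Its arguments: {"type":"object","properties":{"motion":{"type":"array"},"force":{"type":"number"}},"required":["motion"]}

```bash
ls; mkdir -p pics; python3 - <<'E'
from plant import r
import cv2,numpy as np
s=r.get_state(); print(s['clock'],s['tool_pos'],s['eef_rot'],s['opening'],r.tip_reach)
ims=[]
for n in ['scene','side']:
    d=r.snapshot(n); np.savez(f'{n}.npz',**d); print(n,d['xyz'],d['orientation'],d['fx'],d['cx'])
    R=d['orientation']
    for t in ['module','nose_tip','dock','fixture','fix_fence','fix_stop','fix_mouth']:
        print(t,[(np.round(a['at'],3).tolist(),round(a['score'],2)) for a in r.search_frame(n,t)][:4])
    cv2.imwrite(f'pics/{n}.png',d['pixels'][:,:,::-1])
    ims.append(d['pixels'][:,:,::-1])
E
```

```text
pics
0.0 [ 0.23142026 -0.57993719  0.25991584] [ 9.82016778e-01  1.88791464e-01 -2.39113881e-04 -8.79743106e-04] 0.9961073886258206 0.022
scene [1.01357289 0.60661539 0.88632336] [ 0.3209071   0.88488318 -0.32034416 -0.10667709] 374.20420881953316 323.13251514146054
module [([0.289, 0.03, 1.077], 0.97), ([0.335, 0.182, 0.957], 0.77), ([0.13, 0.081, 1.041], 0.73)]
nose_tip [([0.334, 0.181, 0.954], 0.7), ([0.125, 0.079, 1.04], 0.61), ([0.288, 0.031, 1.08], 0.61), ([-0.274, -0.018, 1.162], 0.54)]
dock [([0.174, 0.132, 0.976], 0.7)]
fixture [([-0.113, -0.158, 1.272], 0.87)]
fix_fence [([-0.104, -0.159, 1.274], 0.66)]
fix_stop [([-0.114, -0.162, 1.272], 0.76)]
fix_mouth [([-0.112, -0.162, 1.273], 0.95)]
side [0.34253748 0.92369576 0.81545384] [-0.13079939  0.89973897 -0.41282745  0.05417374] 389.8383694898819 314.82266788739776
module [([0.014, 0.283, 0.874], 0.87), ([0.149, 0.185, 0.989], 0.63), ([0.005, 0.116, 1.072], 0.49)]
nose_tip [([0.154, 0.188, 0.991], 0.9), ([0.006, 0.111, 1.071], 0.67), ([0.016, 0.28, 0.881], 0.62)]
dock [([-0.024, 0.163, 0.99], 0.76)]
fixture [([0.15, -0.117, 1.376], 0.79)]
fix_fence [([0.156, -0.116, 1.37], 0.64)]
fix_stop [([0.15, -0.116, 1.374], 0.65)]
fix_mouth [([0.151, -0.117, 1.379], 0.81)]
```

View pics/scene.png

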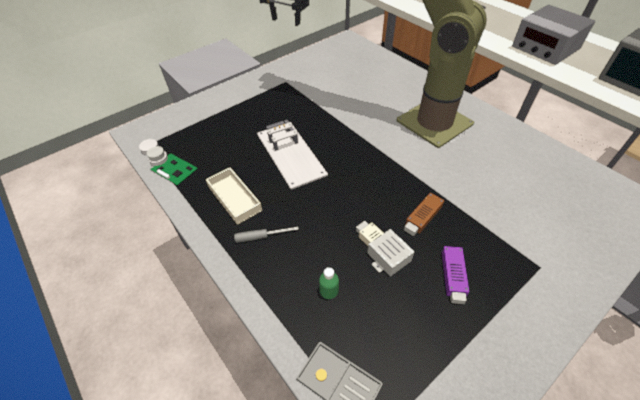

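View pics/side.png

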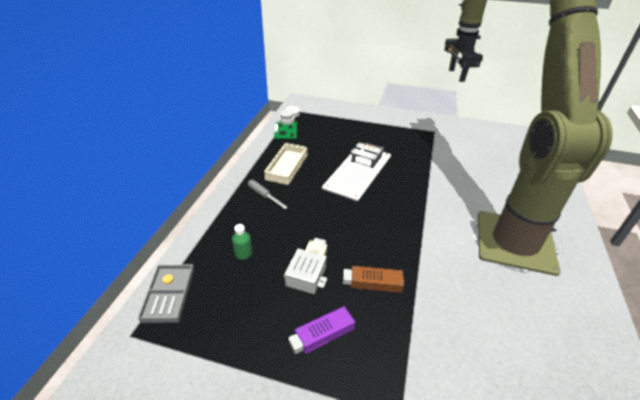

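```bash
cat > h.py <<'E'
import numpy as np,cv2
from scipy.spatial.transform import Rotation as Ro
def load(n): return dict(np.load(f'{n}.npz'))
def cam2w(d,p): return Ro.from_quat(d['orientation']).apply(np.asarray(p))+d['xyz']
def cloud(d):
    v,u=np.mgrid[:400,:640]; z=d['depth'].astype(float)
    P=np.stack([(u-d['cx'])/d['fx']*z,(v-d['cy'])/d['fy']*z,z],-1).reshape(-1,3)
    W=cam2w(d,P).reshape(400,640,3); W[z==0]=np.nan; return W
def proj(d,W):
    p=Ro.from_quat(d['orientation']).inv().apply(np.asarray(W)-d['xyz']); return np.stack([p[...,0]/p[...,2]*d['fx']+d['cx'],p[...,1]/p[...,2]*d['fy']+d['cy']],-1)
E
python3 - <<'E'
from h import *
for n,L in [('scene',{'m':[[.289,.03,1.077],[.335,.182,.957],[.13,.081,1.041]],'dock':[[.174,.132,.976]],'fix':[[-.113,-.158,1.272]]}),('side',{'m':[[.014,.283,.874],[.149,.185,.989],[.005,.116,1.072]],'dock':[[-.024,.163,.99]],'fix':[[.15,-.117,1.376]]})]:
    d=load(n)
    for k,v in L.items():
        W=cam2w(d,v); print(n,k,W.round(3).tolist(),proj(d,W).round().tolist())
    W=cloud(d); print(W.shape, np.isfinite(W[...,0]).mean())
E
```

```text
scene m [[0.381, 0.271, 0.031], [0.469, 0.45, 0.026], [0.543, 0.218, 0.029]] [[424.0, 213.0], [454.0, 274.0], [370.0, 232.0]]
scene dock [[0.56, 0.309, 0.046]] [[390.0, 254.0]]
scene fix [[0.52, -0.192, 0.007]] [[290.0, 157.0]]
(400, 640, 3) 0.9958046875
side m [[0.455, 0.46, 0.03], [0.367, 0.277, 0.031], [0.536, 0.214, 0.027]] [[321.0, 331.0], [374.0, 278.0], [317.0, 247.0]]
side dock [[0.538, 0.311, 0.045]] [[305.0, 269.0]]
side fix [[0.504, -0.194, 0.007]] [[357.0, 172.0]]
(400, 640, 3) 0.9960703125
```

The scene shows three module shapes: brown at scene (424,213), purple at (454,274), and cream at (370,232) with its tail in the dock at (390,254). The cream one in the dock fits the description. The fixture is at (290,157), with its bridge at the upper end near (283,135). I'll confirm with an enlarged crop and fit the geometry from depth.

```bash
python3 - <<'E'
from h import *
S,D=load('scene'),load('side')
a=cv2.resize(S['pixels'][185:290,340:480],None,fx=4,fy=4,interpolation=cv2.INTER_CUBIC)[:,:390]
b=cv2.resize(S['pixels'][110:200,245:340],None,fx=4.2,fy=4.2,interpolation=cv2.INTER_CUBIC)
h=max(a.shape[0],b.shape[0]); pad=lambda x:np.pad(x,((0,h-x.shape[0]),(0,0),(0,0)))
cv2.imwrite('pics/crop1.png',np.hstack([pad(a),pad(b)])[:,:,::-1])
def rect(P,t):
    P=P[np.isfinite(P[:,0])]
    if len(P)<8: print(t,'few',len(P));return
    c,s,ang=cv2.minAreaRect((P[:,:2]*1000).astype(np.float32)); print(t,len(P),np.round(c,1),np.round(s,1),round(ang,1),'z',np.median(P[:,2]).round(4),'pca',end=' ')
    Q=P[:,:2]-P[:,:2].mean(0); u=np.linalg.svd(Q,full_matrices=False)[2][0]; print(np.degrees(np.arctan2(u[1],u[0])).round(1))
for n,d in (('scene',S),('side',D)):
    W=cloud(d).reshape(-1,3); C=d['pixels'].reshape(-1,3).astype(int)
    box=lambda x0,x1,y0,y1,z0,z1:(W[:,0]>x0)&(W[:,0]<x1)&(W[:,1]>y0)&(W[:,1]<y1)&(W[:,2]>z0)&(W[:,2]<z1)
    near=box(.46,.68,.12,.42,-.01,.1)
    print(n,'mat z',np.median(W[box(.55,.65,0,.1,-.02,.02)][:,2]).round(4))
    print(np.histogram(W[near][:,2],bins=np.arange(-.005,.06,.005))[0])
    rect(W[near&(W[:,2]>.041)],'dock top')
    rect(W[near&(W[:,2]>.0255)&(W[:,2]<.036)&(W[:,1]<.26)],'case top')
    rect(W[near&(W[:,2]>.018)&(W[:,2]<.0255)&(W[:,1]<.22)],'nose top')
    bright=C.min(1)>110
    rect(W[box(.35,.65,-.45,-.03,.004,.0125)&bright],'plate')
    rect(W[box(.35,.65,-.45,-.03,.044,.08)],'bridge')
    rect(W[box(.35,.65,-.45,-.03,.051,.058)],'bars')
    print(np.histogram(W[box(.35,.65,-.45,-.03,-.005,.1)][:,2],bins=np.arange(-.005,.08,.005))[0])
E
```

```text
scene mat z -0.0003
[3422 2617   65   55   62  104  224  121   39  463  450    1]
dock top 903 [544.7 297.7] [92.4 80. ] 87.3 z 0.045 pca 89.6
case top 254 [541.4 225.5] [86.2 57.4] 71.4 z 0.0291 pca 42.0
nose top 66 [549.3 192.4] [55.4 28.8] 35.7 z 0.0222 pca 36.7
plate 1843 [ 507.4 -206. ] [306.4 131.5] 77.0 z 0.0072 pca 82.1
bridge 300 [ 491.9 -278.8] [95.  88.5] 78.1 z 0.0528 pca 7.5
bars 197 [ 494.6 -265.8] [68.9 88.3] 77.9 z 0.0536 pca -9.7
[2619 2226 1585  130   15   20   25   56   39   24   62  185   40    4
    0    0]
side mat z 0.0002
[2140 3407   65   47   55   85  159  136   47  235  653    1]
dock top 875 [542.7 297.6] [95.1 78.8] 87.2 z 0.046 pca 86.1
case top 194 [535.3 229.9] [51.1 70. ] 12.4 z 0.0298 pca 163.0
nose top 42 [529.  191.4] [23.5 50.9] 56.3 z 0.0228 pca 149.2
plate 1524 [ 507.1 -205.4] [304.3 136.1] 77.8 z 0.0075 pca 73.0
bridge 259 [ 489.9 -275.3] [87.3 90. ] 78.6 z 0.0526 pca -172.3
bars 157 [ 492.6 -266.1] [71.2 87. ] 75.3 z 0.0537 pca 173.3
[1825 1963 1322  135   27   15   20   26   40   25   61  145   39    4
    0    0]
```

View pics/crop1.png

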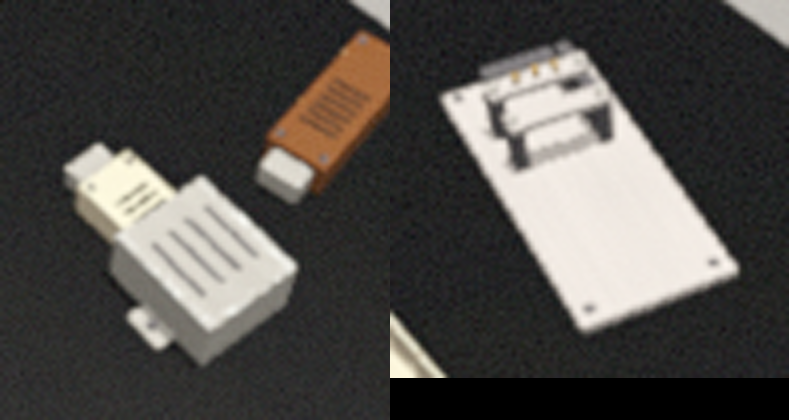

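The crop shows the cream module with its steel nose out of the dock at left, which is the one meant, and the fixture plate with two bridge bars at right. Next I'll look from the wrist above the fixture.

```bash
cat >> h.py <<'E'
def rel(s,xyz,yaw=None):
    """dp(mm), twist from the present pose to TCP xyz with tool down, tool x axis at yaw (deg)"""
    R0=Ro.from_quat(s['eef_rot']); dp=R0.inv().apply(np.asarray(xyz)-s['tool_pos'])*1000
    if yaw is None: return dp.round(1).tolist()
    R1=Ro.from_euler('z',yaw,degrees=True)*Ro.from_euler('x',np.pi)
    return dp.round(1).tolist(),(R0.inv()*R1).as_rotvec().round(3).tolist()
E
python3 - <<'E'
from h import *; from plant import r
s=r.get_state(); print(rel(s,(.48,-.19,.30),77.5))
print(r.snapshot('wrist')['mount'])
E
```

```text
([375.3, -270.6, -39.3], [0.0, 0.0, -0.973])
[[-2.18588982e-04 -9.57225148e-01 -2.89344031e-01  7.57791565e-02]
 [ 9.99999976e-01 -2.15406496e-04 -4.28433315e-05  8.44382655e-04]
 [-2.13158696e-05 -2.89344034e-01  9.57225172e-01 -1.24880696e-01]
 [ 0.00000000e+00  0.00000000e+00  0.00000000e+00  1.00000000e+00]]
```

Request:
{"op": "step_arm", "data": {"motion": [{"dp": [375, -270, -40], "twist": [0, 0, -0.97], "hand": 1}, {"dp": [375, -270, -40], "twist": [0, 0, -0.97], "hand": 1}, {"dp": [375, -270, -40], "twist": [0, 0, -0.97], "hand": 1}, {"dp": [375, -270, -40], "twist": [0, 0, -0.97], "hand": 1}, {"dp": [375, -270, -40], "twist": [0, 0, -0.97], "hand": 1}]}}

```text
clock: 1.48
tool_pos: [0.3999, -0.3163, 0.2882]
eef_rot: [0.789, 0.614, 0.0, 0.001]
contact_force: [0.8, -0.0, -0.3]
opening: 0.998
finger_force: 0.0
```

```bash
python3 - <<'E'
from h import *; from plant import r
s=r.get_state(); print(s['clock'],s['tool_pos'],s['q'],rel(s,(.48,-.19,.30),77.5))
E
```

```text
1.475 [ 0.3998948  -0.31629721  0.2881613 ] [ 8.78260271e-01  5.28564221e-01 -4.68217334e-01  1.86597829e+00
  3.17098138e-01  8.19704315e-01 -1.24432812e-03] ([142.1, 46.7, -11.9], [0.001, 0.001, -0.03])
```

Request:
{"op": "step_arm", "data": {"motion": [{"dp": [140, 45, -10], "twist": [0, 0, -0.03], "hand": 1}, {"dp": [140, 45, -10], "twist": [0, 0, -0.03], "hand": 1}, {"dp": [140, 45, -10], "twist": [0, 0, -0.03], "hand": 1}, {"dp": [140, 45, -10], "twist": [0, 0, -0.03], "hand": 1}]}}

```text
clock: 1.98
tool_pos: [0.4787, -0.1918, 0.298]
eef_rot: [0.78, 0.625, 0.001, 0.0]
contact_force: [-0.4, -0.4, 0.7]
opening: 0.999
finger_force: 0.0
```

```bash
cat >> h.py <<'E'
def wcloud(d,s):
    v,u=np.mgrid[:400,:640]; z=d['depth'].astype(float)
    x=(u-d['cx'])/d['fx']; y=(v-d['cy'])/d['fy']; th=np.hypot(x,y); k=np.where(th>1e-6,np.tan(np.minimum(th,1.45))/np.maximum(th,1e-6),1)
    P=np.stack([x*k*z,y*k*z,z],-1); P[(z==0)|(th>1.2)]=np.nan
    return w2(d,s,P)
def w2(d,s,P):
    M=d['mount']; T=P@M[:3,:3].T+M[:3,3]
    return (T.reshape(-1,3)@Ro.from_quat(s['eef_rot']).as_matrix().T+s['tool_pos']).reshape(P.shape)
def ortho(W,rgb,x0,x1,y0,y1,mm=1.0):
    """top view: rows = falling x, cols = falling y; height and colour maps"""
    H=int((x1-x0)*1000/mm);Wd=int((y1-y0)*1000/mm); im=np.zeros((H,Wd,3),np.uint8); hm=np.full((H,Wd),np.nan)
    p=W.reshape(-1,3); c=rgb.reshape(-1,3); ok=np.isfinite(p[:,0]); p=p[ok]; c=c[ok]
    i=((x1-p[:,0])*1000/mm).astype(int); j=((y1-p[:,1])*1000/mm).astype(int); k=(i>=0)&(i<H)&(j>=0)&(j<Wd)
    o=np.argsort(p[k,2]); im[i[k][o],j[k][o]]=c[k][o]; hm[i[k][o],j[k][o]]=p[k,2][o]; return im,hm
def rect(P,t):
    P=P[np.isfinite(P[:,0])]
    if len(P)<8: print(t,'few',len(P));return
    c,s,a=cv2.minAreaRect((P[:,:2]*1000).astype(np.float32)); print(t,len(P),np.round(c,1),np.round(s,1),round(a,1),'z',np.median(P[:,2]).round(4))
E
python3 - <<'E'
from h import *; from plant import r
s=r.get_state(); d=r.snapshot('wrist'); np.savez('w1.npz',**d,tool_pos=s['tool_pos'],eef_rot=s['eef_rot'])
print(s['clock'],s['tool_pos'],rel(s,(.48,-.19,.30),77.5)[1],d['fx'],d['cx'],d['cy'],np.abs(s['qd']).max())
for t in ['fixture','fix_fence','fix_stop','fix_mouth']:
    print(t,[(w2(d,s,np.array(a['at'])).round(3).tolist(),round(a['score'],2)) for a in r.search_frame('wrist',t)][:2])
W=wcloud(d,s); print('z hist',np.histogram(W[...,2],bins=np.arange(-.01,.08,.005))[0])
p=W.reshape(-1,3)
for lo,hi in [(.004,.012),(.044,.056),(.056,.07),(.03,.04)]: rect(p[(p[:,2]>lo)&(p[:,2]<hi)&(p[:,1]<-.03)&(p[:,1]>-.45)&(p[:,0]>.38)&(p[:,0]<.62)],(lo,hi))
cv2.imwrite('pics/w1.png',d['pixels'][:,:,::-1])
E
```

```text
1.975 [ 0.47865447 -0.191809    0.29798851] [0.001, -0.001, -0.001] 309.70691628693146 318.951983890101 195.73708327321276 0.05445507832645283
fixture [([0.509, -0.197, 0.013], 0.85)]
fix_fence [([0.514, -0.195, 0.008], 0.91)]
fix_stop [([0.508, -0.193, 0.011], 0.84)]
fix_mouth [([0.511, -0.198, 0.006], 0.74)]
z hist [   166  12794 111535  18457   6457   1043   1024    921    913   1349
    186    446   1381   1075    202    162    155]
(0.004, 0.012) 15874 [ 506.2 -200.7] [233.4 338.9] 5.1 z 0.0089
(0.044, 0.056) 2194 [ 493.2 -282.2] [92.5 88. ] 76.9 z 0.0545
(0.056, 0.07) 341 [ 495.9 -269.3] [63.4 86.6] 77.3 z 0.0576
(0.03, 0.04) 620 [ 491.9 -290.4] [108.5  86.6] 78.6 z 0.0367
```

View pics/w1.png

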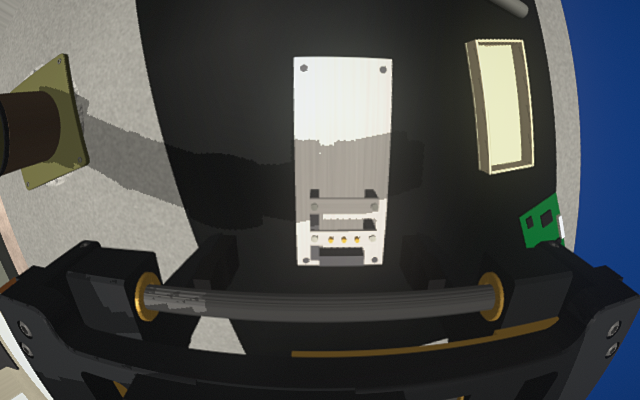

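The wrist view shows the plate with corners near (293,58), (392,59), (382,265) and (298,265). The bridge bars are at rows ~203 and ~240, the fence is on the left and the dark stop is at (340,256). I'll fit the outline by casting rays onto the plate plane.

```bash
cat >> h.py <<'E'
def ray2plane(d,s,uv,z):
    uv=np.asarray(uv,float).reshape(-1,2); x=(uv[:,0]-d['cx'])/d['fx']; y=(uv[:,1]-d['cy'])/d['fy']; th=np.hypot(x,y)+1e-9
    v=np.stack([x/th*np.sin(th),y/th*np.sin(th),np.cos(th)],-1)
    R=Ro.from_quat(s['eef_rot']).as_matrix(); o=R@d['mount'][:3,3]+s['tool_pos']; v=v@(R@d['mount'][:3,:3]).T
    return o+v*((z-o[2])/v[:,2])[:,None]
E
python3 - <<'E'
from h import *
d=load('w1'); s=d
g=d['pixels'].min(2); m=(g>75).astype(np.uint8); m[:40]=0; m[:,:270]=0; m[:,410:]=0; m[272:]=0
n,l,st,_=cv2.connectedComponentsWithStats(m); k=1+np.argmax(st[1:,4]); c=max(cv2.findContours((l==k).astype(np.uint8),0,cv2.CHAIN_APPROX_NONE)[0],key=len)
uv=cv2.convexHull(c)[:,0]; print(st[k])
P=ray2plane(d,s,uv,.008); rect(P,'plate hull')
P=ray2plane(d,s,c[:,0],.008)[:,:2]*1000
# edge lines robustly
r_=cv2.minAreaRect(P.astype(np.float32)); a=np.radians(77.4); ux=-np.array([np.cos(a),np.sin(a)]); uy=np.array([-ux[1],ux[0]])
q=np.stack([P@ux,P@uy],-1); lo,hi=np.percentile(q,1,axis=0),np.percentile(q,99,axis=0); print(lo,hi,hi-lo)
for name,sel,ax in [('y-',abs(q[:,1]-lo[1])<5,0),('y+',abs(q[:,1]-hi[1])<5,0),('x-',abs(q[:,0]-lo[0])<5,1),('x+',abs(q[:,0]-hi[0])<5,1)]:
    t=q[sel]; f=np.polyfit(t[:,ax],t[:,1-ax],1); print(name,sel.sum(),'slope deg',np.degrees(np.arctan(f[0])).round(2),'mid',np.median(t[:,1-ax]).round(1))
E
```

```text
[  293    56   100   210 19188]
plate hull 19 [ 509.  -209.4] [303.3 132.9] 77.4 z 0.008
[-58.23289514 476.0034171 ] [244.72407448 608.66869471] [302.95696962 132.66527761]
y- 213 slope deg 0.13 mid 476.9
y+ 210 slope deg -0.0 mid 607.8
x- 103 slope deg 0.18 mid -57.9
x+ 88 slope deg -0.09 mid 244.1
```

Request:
{"op": "step_arm", "data": {"motion": [{"dp": [390, -30, 40], "twist": [0, 0, 0], "hand": 1}, {"dp": [390, -30, 40], "twist": [0, 0, 0], "hand": 1}, {"dp": [390, -30, 40], "twist": [0, 0, 0], "hand": 1}, {"dp": [390, -30, 40], "twist": [0, 0, 0], "hand": 1}, {"dp": [390, -30, 40], "twist": [0, 0, 0], "hand": 1}]}}

```text
clock: 2.85
tool_pos: [0.5235, 0.1142, 0.2656]
eef_rot: [0.782, 0.623, -0.0, 0.0]
contact_force: [0.5, -0.7, 0.3]
opening: 0.999
finger_force: 0.0
```

```bash
python3 - <<'E'
from h import *; from plant import r
s=r.get_state(); print(s['clock'],s['tool_pos'],s['q'].round(2),rel(s,(.54,.175,.26),77.5))
E
```

```text
2.85 [0.52352374 0.11418094 0.26562167] [-0.04  0.59 -0.43  1.82  0.33  0.8  -0.86] ([63.0, 2.4, 5.6], [0.001, 0.001, -0.008])
```

Request:
{"op": "step_arm", "data": {"motion": [{"dp": [63, 2, 5], "twist": [0, 0, 0], "hand": 1}, {"dp": [63, 2, 5], "twist": [0, 0, 0], "hand": 1}, {"dp": [63, 2, 5], "twist": [0, 0, 0], "hand": 1}]}}

```text
clock: 3.22
tool_pos: [0.539, 0.1732, 0.2605]
eef_rot: [0.782, 0.623, -0.001, 0.0]
contact_force: [0.3, -0.1, 0.3]
opening: 0.997
finger_force: 0.0
```

```bash
python3 - <<'E'
from h import *; from plant import r
s=r.get_state(); d=r.snapshot('wrist'); np.savez('w2.npz',**d,tool_pos=s['tool_pos'],eef_rot=s['eef_rot'])
print(s['clock'],s['tool_pos'])
for t in ['module','nose_tip','dock']:
    print(t,[(w2(d,s,np.array(a['at'])).round(3).tolist(),round(a['score'],2)) for a in r.search_frame('wrist',t)][:3])
W=wcloud(d,s); p=W.reshape(-1,3)
for lo,hi,t in [(.04,.055,'dock'),(.025,.036,'case'),(.017,.025,'nose')]:
    y=.26 if t!='nose' else .2
    rect(p[(p[:,2]>lo)&(p[:,2]<hi)&(p[:,1]>.13)&(p[:,1]<(y if t!='dock' else .4))&(p[:,0]>.47)&(p[:,0]<.62)],t)
cv2.imwrite('pics/w2.png',cv2.resize(d['pixels'][40:300,160:480],None,fx=2.4,fy=2.3,interpolation=cv2.INTER_CUBIC)[:,:,::-1])
E
```

```text
3.225 [0.53903357 0.17315111 0.26045018]
module [([0.38, 0.268, 0.027], 0.96), ([0.54, 0.217, 0.031], 0.74), ([0.429, 0.401, 0.031], 0.57)]
nose_tip [([0.429, 0.401, 0.03], 0.89), ([0.543, 0.215, 0.031], 0.87), ([0.384, 0.265, 0.027], 0.55)]
dock [([0.549, 0.292, 0.048], 0.65), ([0.544, 0.216, 0.032], 0.48)]
dock 5841 [545.8 296.1] [92. 79.] 87.3 z 0.047
case 2030 [538.7 213.5] [75.2 71.7] 86.0 z 0.0309
nose 397 [541.9 185. ] [19.7 32.1] 88.1 z 0.0238
```

View pics/w2.png

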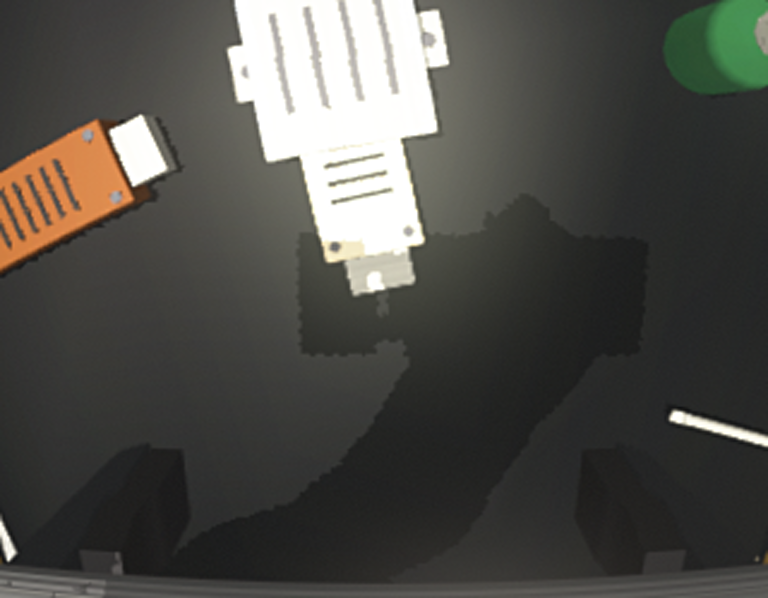

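The view shows the cream case sticking out below the dock mouth (crop (268,160)–(438,132)). Its front corners are at about (327,262) and (424,242), and the steel nose ends at (352,295)–(415,282). It lies nearly parallel to the dock.

```bash
python3 - <<'E'
from h import *
d=load('w2'); s=d
def f(pts,z,t):
    P=ray2plane(d,s,[(160+u/2.4,40+v/2.3) for u,v in pts],z)[:,:2]*1000; print(t,P.round(1).tolist())
    return P
C=f([(327,262),(424,242),(405,138),(302,160)],.030,'case FL FR BR BL')
N=f([(352,294),(414,283)],.023,'nose front')
D=f([(268,160),(438,132)],.046,'dock mouth')
ang=lambda a,b:np.degrees(np.arctan2(*(b-a)[::-1])).round(2)
print('front w',np.linalg.norm(C[1]-C[0]),ang(C[0],C[1]),'sides',ang(C[0],C[3]),ang(C[1],C[2]),'nose',ang(N[0],N[1]),np.linalg.norm(N[1]-N[0]),'dock',ang(D[0],D[1]),np.linalg.norm(D[1]-D[0]))
# line fits to case from bright mask in the exposed zone
g=d['pixels'].min(2)
for v in range(112,146,4):
    row=np.where(g[v,270:345]>150)[0]+270
    P=ray2plane(d,s,[(row.min(),v),(row.max()+1,v)],.030)[:,:2]*1000; print(v,row.min(),row.max(),P.round(1).tolist())
E
```

```text
case FL FR BR BL [[518.5, 195.8], [566.4, 195.2], [568.9, 248.1], [519.1, 248.6]]
nose front [[525.9, 175.6], [557.2, 174.4]]
dock mouth [[505.7, 252.3], [583.5, 247.6]]
front w 47.86034882044433 -0.65 sides 89.43 87.28 nose -2.2 31.3253964309481 dock -3.45 77.97950541025588
112 286 329 [[518.6, 245.8], [567.2, 234.4]]
116 287 330 [[518.6, 241.1], [567.3, 229.6]]
120 288 331 [[518.6, 236.3], [567.5, 224.9]]
124 289 331 [[518.7, 231.6], [566.5, 220.4]]
128 290 332 [[518.7, 226.8], [566.6, 215.7]]
132 290 333 [[517.6, 222.3], [566.7, 210.9]]
136 291 334 [[517.6, 217.5], [566.8, 206.1]]
140 293 335 [[518.7, 212.5], [566.9, 201.3]]
144 294 336 [[518.8, 207.7], [567.1, 196.5]]
```

```bash
python3 - <<'E'
from h import *; from plant import r
s=r.get_state()
for z in (.14,.05,.026): print(rel(s,(.5428,.215,z),89.3))
E
```

```text
([42.3, -6.1, 120.9], [0.0, 0.001, -0.215])
([42.4, -6.1, 210.9], [0.0, 0.001, -0.215])
([42.5, -6.1, 234.9], [0.0, 0.001, -0.215])
```

Request:
{"op": "step_arm", "data": {"motion": [{"dp": [42.5, -6, 60], "twist": [0, 0, -0.215], "hand": 1}, {"dp": [42.5, -6, 120], "twist": [0, 0, -0.215], "hand": 1}, {"dp": [42.5, -6, 175], "twist": [0, 0, -0.215], "hand": 1}, {"dp": [42.5, -6, 210], "twist": [0, 0, -0.215], "hand": 1}, {"dp": [42.5, -6, 233], "twist": [0, 0, -0.215], "hand": 1}]}}

```text
clock: 4.05
tool_pos: [0.5421, 0.2159, 0.026]
eef_rot: [0.711, 0.704, -0.001, -0.0]
contact_force: [0.5, -0.1, 0.4]
opening: 0.996
finger_force: 0.0
```

```bash
python3 - <<'E'
from h import *; from plant import r
s=r.get_state(); print(s['clock'],s['tool_pos'],s['contact_force'],rel(s,(.5428,.215,.026),89.3))
E
```

```text
4.05 [0.54213485 0.21591324 0.02600757] [ 0.49367877 -0.1324031   0.40420163] ([-0.9, 0.7, 0.0], [-0.002, 0.002, 0.002])
```

Request:
{"op": "step_arm", "data": {"motion": [{"dp": [0, 0, 0], "twist": [0, 0, 0], "hand": -1}, {"dp": [0, 0, 0], "twist": [0, 0, 0], "hand": -1}, {"dp": [0, 0, 0], "twist": [0, 0, 0], "hand": -1}, {"dp": [0, 0, 0], "twist": [0, 0, 0], "hand": -1}], "force": 30}}

```text
clock: 4.55
tool_pos: [0.5428, 0.2177, 0.0288]
eef_rot: [0.71, 0.704, 0.0, 0.0]
contact_force: [-2.5, -1.3, 2.3]
opening: 0.569
finger_force: 0.9
```

Request:
{"op": "step_arm", "data": {"motion": [{"dp": [0, 0, 0], "twist": [0, 0, 0], "hand": -1}, {"dp": [0, 0, 0], "twist": [0, 0, 0], "hand": -1}]}}

```text
clock: 4.8
tool_pos: [0.5425, 0.2176, 0.0287]
eef_rot: [0.71, 0.704, -0.0, 0.0]
contact_force: [-3.0, -1.1, 7.2]
opening: 0.541
finger_force: 29.9
```

```bash
python3 - <<'E'
from h import *; from plant import r
s=r.get_state(); print(s['clock'],s['tool_pos'],s['contact_force'],s['moment'],s['opening'],s['finger_force'],rel(s,(.5428,.215,.026),89.3))
E
```

```text
4.8 [0.54246561 0.21762188 0.02867279] [-2.9960798  -1.07843942  7.21951158] [-0.20607206  0.37025791  0.07159263] 0.5414219087622801 29.939103154465556 ([-2.6, 0.4, 2.7], [0.0, 0.0, 0.004])
```

Request:
{"op": "step_arm", "data": {"motion": [{"dp": [0, 0, -4], "twist": [0, 0, 0], "hand": -1}, {"dp": [-15, 0, -5], "twist": [0, 0, 0], "hand": -1}, {"dp": [-45, 0, -5], "twist": [0, 0, 0], "hand": -1}, {"dp": [-80, 0, -5], "twist": [0, 0, 0], "hand": -1}, {"dp": [-105, 0, -8], "twist": [0, 0, 0], "hand": -1}]}}

```text
clock: 5.42
tool_pos: [0.541, 0.1086, 0.0353]
eef_rot: [0.711, 0.703, -0.002, 0.001]
contact_force: [0.3, -0.4, -3.6]
opening: 0.541
finger_force: 29.9
```

```bash
python3 - <<'E'
from h import *; from plant import r
s=r.get_state(); print(s['clock'],s['tool_pos'],s['contact_force'],s['opening'])
a=np.radians(77.45); ux=-np.array([np.cos(a),np.sin(a)]); uy=np.array([-ux[1],ux[0]])
O=(ux*213.1+uy*510.3)/1000; print('O',O,'home',O+ux*-.085+uy*.024)
fx=lambda x,y:O+ux*x/1000+uy*y/1000
np.savez('fix.npz',O=O,ux=ux,uy=uy)
t=fx(-182+43,30); print('place tcp',t); print(rel(s,(*t,.10),77.45))
d=r.snapshot('side'); np.savez('side2.npz',**d); cv2.imwrite('pics/s2.png',d['pixels'][:,:,::-1])
E
```

```text
5.425 [0.54096345 0.10863958 0.0353263 ] [ 0.33603858 -0.4158646  -3.57425602] 0.5414547646220749
O [ 0.45180246 -0.31889221] home [ 0.4936988  -0.24113813]
place tcp [ 0.51128918 -0.18973211]
([-298.9, -26.5, -63.7], [-0.001, 0.003, 0.208])
```

Request:
{"op": "step_arm", "data": {"motion": [{"dp": [-45, -4, -40], "twist": [0, 0, 0.05], "hand": -1}, {"dp": [-100, -9, -64], "twist": [0, 0, 0.1], "hand": -1}, {"dp": [-160, -14, -64], "twist": [0, 0, 0.15], "hand": -1}, {"dp": [-215, -20, -64], "twist": [0, 0, 0.208], "hand": -1}, {"dp": [-270, -24, -64], "twist": [0, 0, 0.208], "hand": -1}]}}

```text
clock: 6.1
tool_pos: [0.5142, -0.1599, 0.0998]
eef_rot: [0.78, 0.626, -0.001, 0.0]
contact_force: [0.6, 0.6, -3.6]
opening: 0.54
finger_force: 30.0
```

Request:
{"op": "step_arm", "data": {"motion": [{"dp": [-24, -8, 0], "twist": [0, 0, 0], "hand": -1}, {"dp": [-24, -8, 0], "twist": [0, 0, 0], "hand": -1}, {"dp": [-24, -8, 0], "twist": [0, 0, 0], "hand": -1}]}}

```text
clock: 6.48
tool_pos: [0.5026, -0.178, 0.0998]
eef_rot: [0.779, 0.627, 0.001, -0.0]
contact_force: [0.4, 0.7, -4.3]
opening: 0.539
finger_force: 30.0
```

```bash
python3 - <<'E'
from h import *; from plant import r
s=r.get_state(); d=r.snapshot('wrist'); np.savez('w3.npz',**d,tool_pos=s['tool_pos'],eef_rot=s['eef_rot'])
F=load('fix'); fx=lambda x,y:F['O']+F['ux']*x/1000+F['uy']*y/1000
print(s['clock'],s['tool_pos'],s['contact_force'],rel(s,(*fx(-139,30),.10),77.45),s['opening'])
cv2.imwrite('pics/w3.png',d['pixels'][:,:,::-1])
E
```

```text
6.475 [ 0.5026255  -0.17797203  0.09983615] [ 0.40134305  0.65968878 -4.2717153 ] ([-9.6, 11.0, -0.2], [0.0, -0.001, 0.003]) 0.5385496589893015
```

View pics/w3.png

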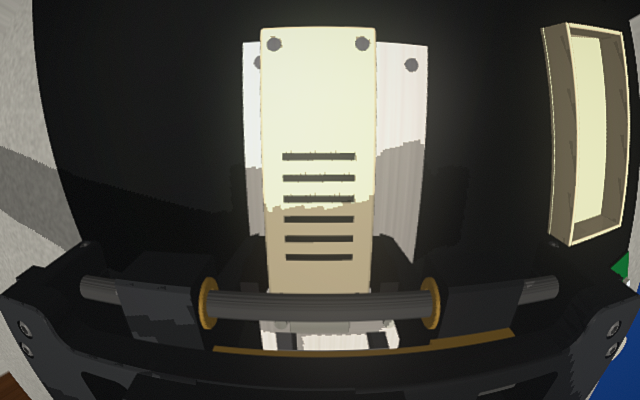

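The held module is square in the gripper. Its tail edge is at row ~28 ((262,30)–(376,30)), and the plate is below with its mouth-end corners at (244,42) and (428,46). I'll measure the module's pose in the grasp and re-measure the plate from this closer view.

```bash
python3 - <<'E'
from h import *
d=load('w3'); s=d; F=load('fix'); R=Ro.from_quat(s['eef_rot'])
hsv=cv2.cvtColor(d['pixels'],cv2.COLOR_RGB2HSV); g=d['pixels'].astype(int)
cream=((g[...,0]-g[...,2])>18)&(g.min(2)>60); cream[:, :240]=0; cream[:,400:]=0
q=[]
for v in range(50,240,20):
    u=np.where(cream[v])[0]; P=ray2plane(d,s,[(u.min(),v),(u.max()+1,v)],s['tool_pos'][2]+.0013)
    T=R.inv().apply(P-s['tool_pos'])*1000; q.append(T); print(v,u.min(),u.max(),T[:,:2].round(1).tolist())
v=[np.where(cream[:,u])[0].min() for u in (280,320,350)]; 
print(v,R.inv().apply(ray2plane(d,s,list(zip((280,320,350),v)),s['tool_pos'][2]+.0013)-s['tool_pos']).round(4)[:,:2])
# plate edges: brightness along rows, and top edge
m=(g.min(2)>75); 
fxy=lambda P:np.stack([(P[:,:2]-F['O'])@F['ux'],(P[:,:2]-F['O'])@F['uy']],-1)*1000
for v in range(60,221,40):
    u=np.where(m[v,225:440])[0]+225; print('plate row',v,u.min(),u.max(),fxy(ray2plane(d,s,[(u.min(),v),(u.max()+1,v)],.008)).round(1).tolist())
vs=[(u,np.where(m[:100,u])[0].min()) for u in (248,255,385,400,415,422)]; print('plate top',vs,fxy(ray2plane(d,s,vs,.008)).round(1).tolist())
E
```

```text
50 260 375 [[97.5, -22.1], [97.5, 23.8]]
70 260 376 [[89.3, -22.1], [89.2, 24.2]]
90 260 376 [[81.1, -22.2], [81.1, 24.2]]
110 260 376 [[73.0, -22.3], [73.0, 24.4]]
130 261 375 [[64.9, -22.1], [64.9, 24.2]]
150 261 386 [[56.7, -22.3], [56.8, 29.0]]
170 261 396 [[48.4, -22.7], [48.5, 33.7]]
190 262 385 [[39.8, -22.7], [39.8, 29.5]]
210 264 373 [[31.0, -22.3], [30.9, 24.8]]
230 265 373 [[21.7, -22.4], [21.6, 25.3]]
[np.int64(27), np.int64(26), np.int64(26)] [[ 0.1068 -0.0141]
 [ 0.1069  0.0016]
 [ 0.1071  0.0135]]
plate row 60 242 427 [[-256.7, -33.8], [-259.3, 97.8]]
plate row 100 243 427 [[-227.9, -33.3], [-229.8, 98.3]]
plate row 140 244 425 [[-199.2, -33.4], [-200.5, 98.2]]
plate row 180 246 422 [[-169.7, -33.3], [-170.4, 98.2]]
plate row 220 249 417 [[-138.3, -33.1], [-138.3, 97.4]]
plate top [(248, np.int64(42)), (255, np.int64(41)), (385, np.int64(42)), (400, np.int64(43)), (415, np.int64(45)), (422, np.int64(45))] [[-269.7, -29.6], [-270.1, -24.5], [-269.7, 65.9], [-269.9, 76.8], [-269.5, 87.9], [-270.0, 93.2]]
```

Request:
{"op": "step_arm", "data": {"motion": [{"dp": [-9, 11, 15], "twist": [0, 0, 0.003], "hand": -1}, {"dp": [-9, 11, 40], "twist": [0, 0, 0.003], "hand": -1}, {"dp": [-9, 11, 55], "twist": [0, 0, 0.003], "hand": -1}, {"dp": [-9, 11, 60], "twist": [0, 0, 0.003], "hand": -1}]}}

```text
clock: 7.02
tool_pos: [0.5111, -0.19, 0.0388]
eef_rot: [0.78, 0.626, -0.001, -0.0]
contact_force: [-0.9, -1.9, 0.6]
opening: 0.546
finger_force: 30.0
```

Request:
{"op": "step_arm", "data": {"motion": [{"dp": [0, 0, 1.5], "twist": [0, 0, 0], "hand": -1}, {"dp": [0, 0, 3], "twist": [0, 0, 0], "hand": -1}, {"dp": [0, 0, 3], "twist": [0, 0, 0], "hand": -1}]}}

```text
clock: 7.4
tool_pos: [0.5112, -0.1901, 0.0373]
eef_rot: [0.78, 0.625, 0.0, 0.0]
contact_force: [-1.2, -1.6, 0.3]
opening: 0.542
finger_force: 30.0
```

Request:
{"op": "step_arm", "data": {"motion": [{"dp": [0, 0, 0], "twist": [0, 0, 0], "hand": 1}, {"dp": [0, 0, 0], "twist": [0, 0, 0], "hand": 1}, {"dp": [0, 0, 0], "twist": [0, 0, 0], "hand": 1}, {"dp": [0, 0, 0], "twist": [0, 0, 0], "hand": 1}]}}

```text
clock: 7.9
tool_pos: [0.5114, -0.1899, 0.0369]
eef_rot: [0.78, 0.625, 0.0, 0.0]
contact_force: [-0.0, 0.0, -0.3]
opening: 0.971
finger_force: 0.0
```

Request:
{"op": "step_arm", "data": {"motion": [{"dp": [0, 0, -30], "twist": [0, 0, 0], "hand": 1}, {"dp": [0, 0, -80], "twist": [0, 0, 0], "hand": 1}, {"dp": [40, 0, -120], "twist": [0, 0, 0], "hand": 1}, {"dp": [87, 0, -120], "twist": [0, 0, 0], "hand": 1}, {"dp": [87, 0, -120], "twist": [0, 0, 0], "hand": 1}]}}

```text
clock: 8.52
tool_pos: [0.5317, -0.1, 0.158]
eef_rot: [0.778, 0.628, 0.002, -0.0]
contact_force: [-0.2, -0.4, -0.0]
opening: 1.001
finger_force: 0.0
```

```bash
python3 - <<'E'
from h import *; from plant import r
s=r.get_state(); d=r.snapshot('wrist'); np.savez('w4.npz',**d,tool_pos=s['tool_pos'],eef_rot=s['eef_rot'])
print(s['clock'],s['tool_pos'],rel(s,s['tool_pos'],77.45)[1])
cv2.imwrite('pics/w4.png',d['pixels'][:,:,::-1])
E
```

```text
8.525 [ 0.53169654 -0.09998334  0.15797419] [0.002, -0.004, 0.007]
```

View pics/w4.png

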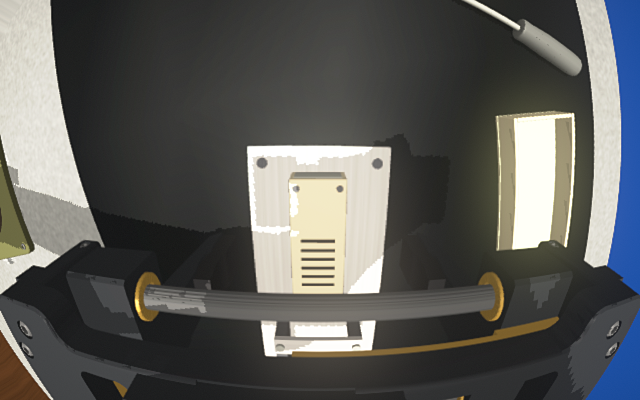

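The module lies on the plate with its top-face tail corners at about (290,180) and (347,180), parallel to the plate and heading for the bridge at row ~330.

```bash
python3 - <<'E'
from h import *
d=load('w4'); s=d; F=load('fix'); g=d['pixels'].astype(int)
fxy=lambda P:np.stack([(P[:,:2]-F['O'])@F['ux'],(P[:,:2]-F['O'])@F['uy']],-1)*1000
cream=((g[...,0]-g[...,2])>18)&(g.min(2)>60); L=[];Rr=[]
for v in range(190,290,8):
    u=np.where(cream[v,270:365])[0]+270; a,b=fxy(ray2plane(d,s,[(u.min(),v),(u.max()+1,v)],.038)); L.append(a);Rr.append(b)
L=np.array(L);Rr=np.array(Rr); print(np.c_[L,Rr].round(1)[::3])
for q in (L,Rr): f=np.polyfit(q[:,0],q[:,1],1); print('yaw rel fixture',np.degrees(f[0]).round(2))
print('mid y',(np.median(L[:,1])+np.median(Rr[:,1]))/2)
vs=[(u,v) for u in (300,320,335) for v in range(165,195) if g[v,u,0]-g[v,u,2]>18 and g[v,u].min()>150][:]
for u in (300,320,335):
    v=min(b for a,b in vs if a==u); print('tail',u,v,fxy(ray2plane(d,s,[(u,v)],.038)).round(1))
print('plate y', [fxy(ray2plane(d,s,[(u,v)],.008)).round(1).tolist() for v in (200,) for u in (np.where(g[v,230:410].min(1)>75)[0][[0,-1]]+230)])
print('target', rel(s,(*(F['O']+F['ux']*-.230+F['uy']*.030),.045),77.45))
E
```

```text
[[-236.8   -6.9 -237.3   67.6]
 [-215.7   -7.7 -216.2   71.2]
 [-193.3   -9.6 -193.8   70.7]
 [-169.3  -11.9 -169.8   74.1]
 [-143.1  -13.5 -143.9   62.7]]
yaw rel fixture -6.22
yaw rel fixture 0.27
mid y 30.593713987175
tail 300 171 [[-252.9   16.5]]
tail 320 171 [[-253.    32.7]]
tail 335 171 [[-253.1   44.9]]
plate y [[[-218.6, -34.0]], [[-219.3, 96.6]]]
target ([-1.5, -0.7, 113.0], [0.002, -0.004, 0.007])
```

```bash
python3 - <<'E'
from h import *
d=load('w4'); s=d; F=load('fix'); g=d['pixels'].astype(int)
fxy=lambda P:np.stack([(P[:,:2]-F['O'])@F['ux'],(P[:,:2]-F['O'])@F['uy']],-1)*1000
sat=g[...,0]-g[...,2]
print(sat[210,280:300],sat[210,338:356]); print(g[165:190,310].tolist())
L=[];Rr=[]
for v in range(186,290,4):
    t=np.convolve(sat[v],[1,1,1,-1,-1,-1],'same'); l=275+np.argmax(t[275:305]); rr=335+np.argmin(t[335:362])
    a,b=fxy(ray2plane(d,s,[(l,v),(rr,v)],.038)); L.append(a);Rr.append(b)
L=np.array(L);Rr=np.array(Rr)
for q in (L,Rr): f=np.polyfit(q[:,0],q[:,1],1); print('yaw',np.degrees(f[0]).round(2),np.median(q[:,1]).round(1))
print('tail 172 lower / 178 top',fxy(ray2plane(d,s,[(318,178)],.038)),fxy(ray2plane(d,s,[(318,172)],.008)))
E
```

```text
[20 21 18 19 19 18 18 17 18 39  3  0  1  2  2  1  0  4 43 48] [45 45 45 45 46 46 48 54 34 22 17 16 17 20 19 20 20 19]
[[226, 220, 209], [227, 222, 211], [227, 222, 212], [227, 222, 211], [228, 223, 212], [231, 226, 214], [228, 220, 205], [138, 134, 123], [127, 124, 114], [130, 128, 118], [132, 129, 118], [144, 141, 130], [167, 163, 148], [162, 151, 125], [223, 205, 165], [241, 231, 193], [245, 235, 200], [244, 234, 199], [243, 234, 199], [243, 234, 199], [243, 234, 199], [243, 234, 199], [243, 233, 198], [243, 234, 198], [243, 234, 199]]
yaw -4.89 7.8
yaw 2.02 55.5
tail 172 lower / 178 top [[-247.15192758   31.13568937]] [[-245.64045647   31.1523707 ]]
```

Request:
{"op": "step_arm", "data": {"motion": [{"dp": [-4.5, 0, 50], "twist": [0, 0, 0.007], "hand": 1}, {"dp": [-4.5, 0, 95], "twist": [0, 0, 0.007], "hand": 1}, {"dp": [-4.5, 0, 118], "twist": [0, 0, 0.007], "hand": 1}, {"dp": [-4.5, 0, 124], "twist": [0, 0, 0.007], "hand": 1}, {"dp": [-4.5, 0, 124], "twist": [0, 0, 0.007], "hand": 1}]}}

```text
clock: 9.2
tool_pos: [0.529, -0.1103, 0.0329]
eef_rot: [0.783, 0.622, -0.0, 0.0]
contact_force: [-0.2, -0.1, 0.5]
opening: 0.999
finger_force: 0.0
```

Request:
{"op": "step_arm", "data": {"motion": [{"dp": [0, 0, 0], "twist": [0, 0, 0], "hand": -1}, {"dp": [0, 0, 0], "twist": [0, 0, 0], "hand": -1}, {"dp": [0, 0, 0], "twist": [0, 0, 0], "hand": -1}, {"dp": [0, 0, 0], "twist": [0, 0, 0], "hand": -1}, {"dp": [0, 0, 0], "twist": [0, 0, 0], "hand": -1}], "force": 25}}

```text
clock: 9.82
tool_pos: [0.5292, -0.1094, 0.0331]
eef_rot: [0.782, 0.623, 0.0, 0.0]
contact_force: [-0.5, 1.0, 1.8]
opening: 0.541
finger_force: 25.0
```

```bash
cat > st.py <<'E'
from h import *; from plant import r
s=r.get_state(); F=load('fix'); p=s['tool_pos'][:2]-F['O']
print(s['clock'],'fixture xy of TCP',(p@F['ux']*1000).round(1),(p@F['uy']*1000).round(1),'z',s['tool_pos'][2].round(4),'twist to 77.45',rel(s,s['tool_pos'],77.45)[1],'tool force',Ro.from_quat(s['eef_rot']).inv().apply(s['contact_force']).round(1),s['moment'].round(2),s['opening'].round(3),s['finger_force'])
E
python3 st.py
```

```text
Traceback (most recent call last):
  File "st.py", line 3, in <module>
    print(s['clock'],'fixture xy of TCP',(p@F['ux']*1000).round(1),(p@F['uy']*1000).round(1),'z',s['tool_pos'][2].round(4),'twist to 77.45',rel(s,s['tool_pos'],77.45)[1],'tool force',Ro.from_quat(s['eef_rot']).inv().apply(s['contact_force']).round(1),s['moment'].round(2),s['opening'].round(3),s['finger_force'])
                                                                                                                                                                                                                                                                                ^^^^^^^^^^^^^^^^^^
AttributeError: 'float' object has no attribute 'round'
```

```bash
sed -i "s/s\['opening'\].round(3)/round(s['opening'],3)/" st.py; python3 st.py
```

```text
9.825 fixture xy of TCP -221.3 30.0 z 0.0331 twist to 77.45 [0.0, 0.0, -0.007] tool force [ 0.8 -0.7 -1.8] [-0.06  0.04  0.01] 0.541 24.98249087948352
```

Request:
{"op": "step_arm", "data": {"motion": [{"dp": [-20, -1.5, -0.5], "twist": [0, 0, -0.005], "hand": -1}, {"dp": [-45, -3, -0.5], "twist": [0, 0, -0.005], "hand": -1}, {"dp": [-65, -3, -0.5], "twist": [0, 0, -0.005], "hand": -1}, {"dp": [-80, -3, -0.5], "twist": [0, 0, -0.005], "hand": -1}, {"dp": [-86, -3, -0.5], "twist": [0, 0, -0.005], "hand": -1}]}}

```text
clock: 10.45
tool_pos: [0.5065, -0.1934, 0.0332]
eef_rot: [0.781, 0.624, -0.0, -0.0]
contact_force: [0.1, 0.7, -1.7]
opening: 0.543
finger_force: 25.0
```

```bash
python3 st.py
```

```text
10.45 fixture xy of TCP -134.4 26.2 z 0.0332 twist to 77.45 [-0.0, 0.0, -0.004] tool force [ 0.7 -0.1  1.7] [ 0.13 -0.08 -0.02] 0.543 24.97930966783315
```

Request:
{"op": "step_arm", "data": {"motion": [{"dp": [-4, 0, 0], "twist": [0, 0, 0], "hand": -1}, {"dp": [-7, 0, 0], "twist": [0, 0, 0], "hand": -1}, {"dp": [-9, 0, 0.5], "twist": [0, 0, 0], "hand": -1}, {"dp": [-10, 0, 0.5], "twist": [0, 0, 0], "hand": -1}]}}

```text
clock: 10.95
tool_pos: [0.5052, -0.2015, 0.0331]
eef_rot: [0.781, 0.625, 0.001, -0.0]
contact_force: [0.5, 1.5, 0.5]
opening: 0.542
finger_force: 25.0
```

```bash
python3 st.py
```

```text
10.95 fixture xy of TCP -126.1 26.6 z 0.0331 twist to 77.45 [0.001, -0.001, -0.001] tool force [ 1.6  0.2 -0.5] [ 0.39 -0.05 -0.03] 0.542 24.97554919682443
```

Request:
{"op": "step_arm", "data": {"motion": [{"dp": [0, -1, 0], "twist": [0, 0, 0], "hand": -1}, {"dp": [0, -2, 0], "twist": [0, 0, 0], "hand": -1}, {"dp": [0, -3, 0], "twist": [0, 0, 0], "hand": -1}, {"dp": [0, -3, 0], "twist": [0, 0, 0], "hand": -1}]}}

```text
clock: 11.45
tool_pos: [0.5022, -0.202, 0.0331]
eef_rot: [0.781, 0.625, 0.0, 0.001]
contact_force: [2.6, -0.1, 1.0]
opening: 0.542
finger_force: 25.0
```

```bash
python3 st.py
```

```text
11.45 fixture xy of TCP -125.0 23.8 z 0.0331 twist to 77.45 [0.001, 0.0, -0.002] tool force [ 0.5  2.6 -1. ] [-0.15 -0.42  0.09] 0.542 24.989009415730834
```

Request:
{"op": "step_arm", "data": {"motion": [{"dp": [-1, 0, 0], "twist": [0, 0, 0], "hand": -1}, {"dp": [-2, 0, 0], "twist": [0, 0, 0], "hand": -1}, {"dp": [-3, 0, 0], "twist": [0, 0, 0], "hand": -1}, {"dp": [-3, 0, 0], "twist": [0, 0, 0], "hand": -1}]}}

```text
clock: 11.95
tool_pos: [0.5017, -0.2028, 0.0331]
eef_rot: [0.781, 0.625, 0.001, -0.001]
contact_force: [2.2, 5.4, 4.1]
opening: 0.542
finger_force: 25.0
```

```bash
python3 st.py
```

```text
11.95 fixture xy of TCP -124.1 23.5 z 0.0331 twist to 77.45 [0.001, -0.003, -0.001] tool force [ 5.8  1.  -4.1] [ 0.94 -0.35 -0.02] 0.542 24.974819510243833
```

Request:
{"op": "step_arm", "data": {"motion": [{"dp": [-1, -1.5, 0], "twist": [0, 0, 0], "hand": -1}, {"dp": [-2, -3, 0], "twist": [0, 0, 0], "hand": -1}, {"dp": [-3, -3, 0], "twist": [0, 0, 0], "hand": -1}, {"dp": [-3, -3, 0], "twist": [0, 0, 0], "hand": -1}]}}

```text
clock: 12.45
tool_pos: [0.5007, -0.2026, 0.0332]
eef_rot: [0.779, 0.627, 0.004, -0.0]
contact_force: [5.1, 9.5, 1.0]
opening: 0.545
finger_force: 25.0
```

```bash
python3 st.py
```

```text
12.45 fixture xy of TCP -124.1 22.5 z 0.0332 twist to 77.45 [0.005, -0.007, 0.003] tool force [10.4  2.9 -0.9] [ 1.57 -1.09  0.32] 0.545 25.029590679332614
```

Request:
{"op": "step_arm", "data": {"motion": [{"dp": [1, 2, 0], "twist": [0, 0, 0.002], "hand": -1}, {"dp": [2, 2.5, 0], "twist": [0, 0, 0.002], "hand": -1}, {"dp": [2, 2.5, 0], "twist": [0, 0, 0.002], "hand": -1}]}}

```text
clock: 12.82
tool_pos: [0.5011, -0.2027, 0.0331]
eef_rot: [0.78, 0.625, 0.002, -0.001]
contact_force: [2.5, 6.1, 5.3]
opening: 0.542
finger_force: 25.0
```

```bash
python3 st.py
```

```text
12.825 fixture xy of TCP -124.2 22.9 z 0.0331 twist to 77.45 [0.001, -0.004, -0.001] tool force [ 6.5  1.2 -5.2] [ 1.21 -0.38  0.31] 0.542 25.02851706929505
```

Request:
{"op": "step_arm", "data": {"motion": [{"dp": [0, 0, 0], "twist": [0, 0, 0], "hand": 1}, {"dp": [0, 0, 0], "twist": [0, 0, 0], "hand": 1}, {"dp": [0, 0, 0], "twist": [0, 0, 0], "hand": 1}, {"dp": [0, 0, 0], "twist": [0, 0, 0], "hand": 1}]}}

```text
clock: 13.32
tool_pos: [0.5001, -0.2059, 0.0327]
eef_rot: [0.782, 0.624, -0.0, -0.0]
contact_force: [-0.1, -1.1, -0.3]
opening: 0.973
finger_force: 0.0
```

Request:
{"op": "step_arm", "data": {"motion": [{"dp": [0, 0, -30], "twist": [0, 0, 0], "hand": 1}, {"dp": [0, 0, -80], "twist": [0, 0, 0], "hand": 1}, {"dp": [0, 0, -135], "twist": [0, 0, 0], "hand": 1}, {"dp": [0, 0, -150], "twist": [0, 0, 0], "hand": 1}, {"dp": [0, 0, -150], "twist": [0, 0, 0], "hand": 1}]}}

```text
clock: 13.95
tool_pos: [0.5006, -0.2059, 0.1834]
eef_rot: [0.782, 0.624, 0.0, 0.001]
contact_force: [-0.2, -0.1, -0.3]
opening: 1.0
finger_force: 0.0
```

```bash
python3 - <<'E'
from h import *; from plant import r
s=r.get_state(); d=r.snapshot('wrist'); np.savez('w5.npz',**d,tool_pos=s['tool_pos'],eef_rot=s['eef_rot'])
F=load('fix'); print(s['clock'],s['tool_pos'])
# metric top view in the fixture frame at the module-top plane (z=38 mm): 3 px/mm, x -280..20 right->left as col, y
O=F['O'];xs=np.arange(-165,15,.25); ys=np.arange(75,-20,-.25)
X,Y=np.meshgrid(xs,ys); Wp=np.stack([O[0]+(F['ux'][0]*X+F['uy'][0]*Y)/1e3,O[1]+(F['ux'][1]*X+F['uy'][1]*Y)/1e3,np.full_like(X,.038)],-1).reshape(-1,3)
R=Ro.from_quat(s['eef_rot']).as_matrix();M=d['mount']; T=(Wp-s['tool_pos'])@R; C=(T-M[:3,3])@M[:3,:3]
rr=np.hypot(C[:,0],C[:,1]); th=np.arctan2(rr,C[:,2]); u=d['cx']+d['fx']*th*C[:,0]/rr; v=d['cy']+d['fy']*th*C[:,1]/rr
im=cv2.remap(d['pixels'],u.reshape(X.shape).astype(np.float32),v.reshape(X.shape).astype(np.float32),cv2.INTER_CUBIC)
cv2.imwrite('pics/w5.png',im[:,:,::-1]); print(im.shape)
E
```

```text
13.95 [ 0.50056276 -0.20591995  0.18338542]
(380, 720, 3)
```

View pics/w5.png

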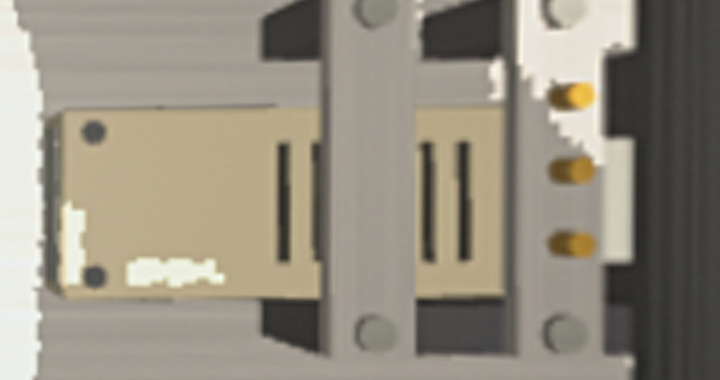

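The rectified top view (4 px/mm, fixture frame) shows the module flat under both bars. Its sides are at rows ~106 and ~297, so y ≈ 48.4 and 0.7 mm, and parallel to the fence. The tail's top edge is at col ~62 (x ≈ -149.5), and the nose meets the dark stop at col ~632. As a precaution I'll give the tail a centred push with closed fingers to make sure the nose is seated.

```bash
python3 - <<'E'
from h import *; from plant import r
s=r.get_state(); F=load('fix'); fx=lambda x,y:F['O']+F['ux']*x/1000+F['uy']*y/1000
for x,z in ((-178,.18),(-178,.036),(-162,.036)): print(rel(s,(*fx(x,23.5),z),77.45))
im=cv2.imread('pics/w5.png'); g=im.min(2).astype(int)
print('nose->stop',g[180,595:660:3]); 
for c in (110,200,250,450,490): print(c,'lower',g[285:315:2,c].tolist(),'upper',g[95:117:2,c].tolist())
E
```

```text
([57.1, 0.9, 2.2], [-0.001, 0.001, -0.005])
([57.2, 1.1, 146.2], [-0.001, 0.001, -0.005])
([41.2, 1.2, 146.2], [-0.001, 0.001, -0.005])
nose->stop [136 144 152 164 177 184 186 185 186 185 182 169 136  85  43  42  43  48
  52  57  59  58]
110 lower [141, 142, 142, 142, 142, 135, 126, 125, 132, 139, 144, 146, 147, 149, 151] upper [150, 150, 152, 154, 155, 148, 131, 123, 131, 137, 139]
200 lower [133, 135, 137, 138, 137, 130, 127, 133, 140, 143, 144, 144, 145, 148, 151] upper [147, 148, 150, 151, 148, 136, 125, 123, 127, 133, 138]
250 lower [136, 137, 137, 136, 135, 129, 118, 119, 132, 142, 145, 147, 147, 149, 151] upper [147, 149, 149, 150, 139, 124, 117, 120, 126, 134, 138]
450 lower [135, 137, 138, 132, 120, 101, 83, 60, 47, 46, 56, 64, 70, 72, 71] upper [143, 144, 149, 148, 139, 131, 128, 129, 133, 136, 135]
490 lower [136, 136, 140, 135, 118, 92, 67, 50, 45, 50, 57, 64, 70, 72, 72] upper [183, 185, 170, 151, 135, 123, 123, 126, 134, 136, 135]
```

Request:
{"op": "step_arm", "data": {"motion": [{"dp": [57, 1, 0], "twist": [0, 0, -0.004], "hand": -1}, {"dp": [57, 1, 40], "twist": [0, 0, -0.004], "hand": -1}, {"dp": [57, 1, 90], "twist": [0, 0, -0.004], "hand": -1}, {"dp": [57, 1, 130], "twist": [0, 0, -0.004], "hand": -1}, {"dp": [57, 1, 146], "twist": [0, 0, -0.004], "hand": -1}]}}

```text
clock: 14.62
tool_pos: [0.5115, -0.1495, 0.0334]
eef_rot: [0.78, 0.626, -0.002, -0.002]
contact_force: [-0.3, 0.5, 0.3]
opening: 0.455
finger_force: 0.0
```

Request:
{"op": "step_arm", "data": {"motion": [{"dp": [0, 0, 0], "twist": [0, 0, 0], "hand": -1}, {"dp": [-6, 0, 0], "twist": [0, 0, 0], "hand": -1}, {"dp": [-12, 0, 0], "twist": [0, 0, 0], "hand": -1}, {"dp": [-17, 0, 0], "twist": [0, 0, 0], "hand": -1}, {"dp": [-20, 0, 0], "twist": [0, 0, 0], "hand": -1}]}}

```text
clock: 15.25
tool_pos: [0.5111, -0.1679, 0.0378]
eef_rot: [0.78, 0.626, 0.002, -0.0]
contact_force: [0.7, 7.4, 4.4]
opening: 0.007
finger_force: 3.8
```

```bash
python3 st.py
```

```text
15.25 fixture xy of TCP -160.3 25.0 z 0.0378 twist to 77.45 [0.003, -0.004, 0.001] tool force [ 7.4 -0.9 -4.4] [ 1.42 -0.27  0.12] 0.007 3.804606646299362
```

Contact was made at about x = -160, with 7 N. I'll press a little harder and check that nothing yields.

Request:
{"op": "step_arm", "data": {"motion": [{"dp": [-2, 0, 0], "twist": [0, 0, 0], "hand": -1}, {"dp": [-4, 0, 0], "twist": [0, 0, 0], "hand": -1}, {"dp": [-5, 0, 0], "twist": [0, 0, 0], "hand": -1}, {"dp": [-5, 0, 0], "twist": [0, 0, 0], "hand": -1}]}}

```text
clock: 15.75
tool_pos: [0.5112, -0.1681, 0.0378]
eef_rot: [0.779, 0.628, 0.005, -0.002]
contact_force: [1.7, 12.3, 3.9]
opening: 0.005
finger_force: 6.0
```

```bash
python3 st.py
```

```text
15.75 fixture xy of TCP -160.1 25.2 z 0.0378 twist to 77.45 [0.004, -0.01, 0.005] tool force [12.4 -0.9 -3.8] [ 2.28 -0.33  0.02] 0.005 6.01598359644413
```

Request:
{"op": "step_arm", "data": {"motion": [{"dp": [10, 0, 0], "twist": [0, 0, 0], "hand": -1}, {"dp": [25, 0, 0], "twist": [0, 0, 0], "hand": -1}, {"dp": [25, 0, -50], "twist": [0, 0, 0], "hand": -1}, {"dp": [25, 0, -110], "twist": [0, 0, 0], "hand": -1}, {"dp": [25, 0, -150], "twist": [0, 0, 0], "hand": -1}]}}

```text
clock: 16.38
tool_pos: [0.5144, -0.15, 0.1892]
eef_rot: [0.78, 0.625, 0.0, 0.001]
contact_force: [-0.3, -0.2, 0.3]
opening: 0.008
finger_force: 0.0
```

Request:
{"op": "step_arm", "data": {"motion": [{"dp": [-65, 0, 0], "twist": [0, 0, 0], "hand": -1}, {"dp": [-65, 0, 0], "twist": [0, 0, 0], "hand": -1}, {"dp": [-65, 0, 0], "twist": [0, 0, 0], "hand": -1}]}}

```text
clock: 16.75
tool_pos: [0.4994, -0.2138, 0.1866]
eef_rot: [0.781, 0.625, -0.0, -0.0]
contact_force: [0.3, -0.1, 0.1]
opening: 0.008
finger_force: 0.0
```

```bash
python3 - <<'E'
from h import *; from plant import r
s=r.get_state(); d=r.snapshot('wrist'); np.savez('w6.npz',**d,tool_pos=s['tool_pos'],eef_rot=s['eef_rot'])
F=load('fix'); print(s['clock'],s['tool_pos'])
O=F['O'];xs=np.arange(-165,15,.25); ys=np.arange(75,-20,-.25)
X,Y=np.meshgrid(xs,ys); Wp=np.stack([O[0]+(F['ux'][0]*X+F['uy'][0]*Y)/1e3,O[1]+(F['ux'][1]*X+F['uy'][1]*Y)/1e3,np.full_like(X,.038)],-1).reshape(-1,3)
R=Ro.from_quat(s['eef_rot']).as_matrix();M=d['mount']; T=(Wp-s['tool_pos'])@R; C=(T-M[:3,3])@M[:3,:3]
rr=np.hypot(C[:,0],C[:,1]); th=np.arctan2(rr,C[:,2]); u=d['cx']+d['fx']*th*C[:,0]/rr; v=d['cy']+d['fy']*th*C[:,1]/rr
im=cv2.remap(d['pixels'],u.reshape(X.shape).astype(np.float32),v.reshape(X.shape).astype(np.float32),cv2.INTER_CUBIC)
cv2.imwrite('pics/w6.png',im[:,:,::-1])
E
```

```text
16.75 [ 0.49942609 -0.2137501   0.18661141]
```

View pics/w6.png

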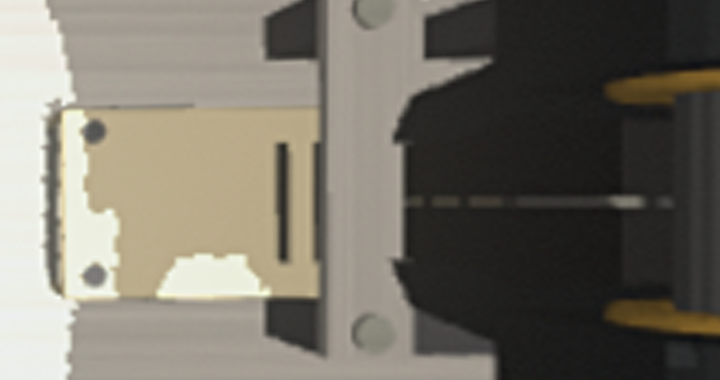

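The module is unchanged: tail at col 62, sides at rows 107 and 297, no yaw. The stop contact is certain. The earlier side force could have been friction at the stop, so I'll regrip the tail and check the fence contact without stop pressure.

```bash
python3 - <<'E'
from h import *; from plant import r
s=r.get_state(); F=load('fix'); fx=lambda x,y:F['O']+F['ux']*x/1000+F['uy']*y/1000
for z in (.10,.034): print(rel(s,(*fx(-125,23.5),z),77.45))
E
```

```text
([10.7, -0.3, 86.7], [-0.001, -0.001, 0.0])
([10.7, -0.3, 152.7], [-0.001, -0.001, 0.0])
```

Request:
{"op": "step_arm", "data": {"motion": [{"dp": [10.5, 0, 10], "twist": [0, 0, 0], "hand": 1}, {"dp": [10.5, 0, 30], "twist": [0, 0, 0], "hand": 1}, {"dp": [10.5, 0, 60], "twist": [0, 0, 0], "hand": 1}, {"dp": [10.5, 0, 80], "twist": [0, 0, 0], "hand": 1}, {"dp": [10.5, 0, 85], "twist": [0, 0, 0], "hand": 1}]}}

```text
clock: 17.42
tool_pos: [0.5017, -0.2009, 0.1002]
eef_rot: [0.779, 0.627, -0.001, -0.002]
contact_force: [0.2, 0.6, 0.0]
opening: 0.549
finger_force: 0.0
```

Request:
{"op": "step_arm", "data": {"motion": [{"dp": [0, 0, 30], "twist": [0, 0, 0], "hand": 1}, {"dp": [0, 0, 58], "twist": [0, 0, 0], "hand": 1}, {"dp": [0, 0, 67], "twist": [0, 0, 0], "hand": 1}, {"dp": [0, 0, 67], "twist": [0, 0, 0], "hand": 1}]}}

```text
clock: 17.92
tool_pos: [0.5025, -0.2026, 0.035]
eef_rot: [0.78, 0.626, 0.0, -0.0]
contact_force: [-0.0, 0.8, 0.2]
opening: 0.988
finger_force: 0.0
```

Request:
{"op": "step_arm", "data": {"motion": [{"dp": [0, 0, 0], "twist": [0, 0, 0], "hand": -1}, {"dp": [0, 0, 0], "twist": [0, 0, 0], "hand": -1}, {"dp": [0, 0, 0], "twist": [0, 0, 0], "hand": -1}, {"dp": [0, 0, 0], "twist": [0, 0, 0], "hand": -1}, {"dp": [0, 0, 0], "twist": [0, 0, 0], "hand": -1}], "force": 20}}

```text
clock: 18.55
tool_pos: [0.5021, -0.2033, 0.0351]
eef_rot: [0.78, 0.625, -0.0, 0.0]
contact_force: [-0.8, 0.2, 2.4]
opening: 0.541
finger_force: 20.0
```

```bash
python3 st.py
```

```text
18.55 fixture xy of TCP -123.7 24.0 z 0.0351 twist to 77.45 [-0.0, 0.0, -0.001] tool force [ 0.1 -0.8 -2.4] [-0.    0.05  0.02] 0.541 20.000035702250898
```

Request:
{"op": "step_arm", "data": {"motion": [{"dp": [0.5, -1, 0], "twist": [0, 0, 0.003], "hand": -1}, {"dp": [0.5, -2, 0], "twist": [0, 0, 0.006], "hand": -1}, {"dp": [0.5, -3, 0], "twist": [0, 0, 0.008], "hand": -1}, {"dp": [0.5, -3, 0], "twist": [0, 0, 0.008], "hand": -1}]}}

```text
clock: 19.05
tool_pos: [0.5011, -0.2026, 0.0351]
eef_rot: [0.782, 0.623, 0.001, 0.001]
contact_force: [3.9, -2.4, 1.0]
opening: 0.538
finger_force: 20.0
```

```bash
python3 st.py
```

```text
19.05 fixture xy of TCP -124.2 22.9 z 0.0351 twist to 77.45 [0.004, 0.0, -0.007] tool force [-1.5  4.4 -1. ] [-0.62 -0.82  0.48] 0.538 20.038464933168143
```

Request:
{"op": "step_arm", "data": {"motion": [{"dp": [0, -1, 0], "twist": [0, 0, 0.002], "hand": -1}, {"dp": [0, -2, 0], "twist": [0, 0, 0.005], "hand": -1}, {"dp": [0, -2, 0], "twist": [0, 0, 0.005], "hand": -1}]}}

```text
clock: 19.42
tool_pos: [0.5009, -0.2023, 0.0353]
eef_rot: [0.784, 0.621, 0.002, 0.002]
contact_force: [7.7, -3.9, -2.4]
opening: 0.542
finger_force: 20.1
```

```bash
python3 st.py
```

```text
19.425 fixture xy of TCP -124.5 22.6 z 0.0353 twist to 77.45 [0.007, -0.001, -0.011] tool force [-2.   8.3  2.4] [-0.71 -1.33  0.67] 0.542 20.11305063497275
```

Request:
{"op": "step_arm", "data": {"motion": [{"dp": [-0.5, 0, 0], "twist": [0, 0, -0.005], "hand": -1}, {"dp": [-1.5, 0, 0], "twist": [0, 0, -0.008], "hand": -1}, {"dp": [-3, 0, 0], "twist": [0, 0, -0.008], "hand": -1}, {"dp": [-4, 0.5, 0], "twist": [0, 0, -0.008], "hand": -1}, {"dp": [-4, 0.5, 0], "twist": [0, 0, -0.008], "hand": -1}]}}

```text
clock: 20.05
tool_pos: [0.5006, -0.2029, 0.0353]
eef_rot: [0.781, 0.624, 0.004, 0.001]
contact_force: [6.2, 2.9, -1.5]
opening: 0.544
finger_force: 20.0
```

```bash
python3 st.py
```

```text
20.05 fixture xy of TCP -123.8 22.4 z 0.0353 twist to 77.45 [0.006, -0.005, -0.003] tool force [4.1 5.4 1.5] [ 0.46 -1.22  0.1 ] 0.544 20.00043926294893
```

Request:
{"op": "step_arm", "data": {"motion": [{"dp": [0.5, 1, 0], "twist": [0, 0, 0], "hand": -1}, {"dp": [1, 2, 0], "twist": [0, 0, 0], "hand": -1}, {"dp": [1, 2, 0], "twist": [0, 0, 0], "hand": -1}]}}

```text
clock: 20.42
tool_pos: [0.5006, -0.2029, 0.0351]
eef_rot: [0.781, 0.624, 0.002, -0.0]
contact_force: [3.8, 3.6, 1.5]
opening: 0.543
finger_force: 20.0
```

```bash
python3 st.py
```

```text
20.425 fixture xy of TCP -123.8 22.5 z 0.0351 twist to 77.45 [0.002, -0.004, -0.003] tool force [ 4.3  2.9 -1.5] [ 0.79 -0.91  0.15] 0.543 20.00344284810126
```

Request:
{"op": "step_arm", "data": {"motion": [{"dp": [0.5, 1, 0], "twist": [0, 0, 0], "hand": -1}, {"dp": [0.5, 1, 0], "twist": [0, 0, 0], "hand": 0.6}, {"dp": [0.5, 1, 0], "twist": [0, 0, 0], "hand": 1}, {"dp": [0.5, 1, 0], "twist": [0, 0, 0], "hand": 1}, {"dp": [0.5, 1, 0], "twist": [0, 0, 0], "hand": 1}]}}

```text
clock: 21.05
tool_pos: [0.4998, -0.2053, 0.0348]
eef_rot: [0.782, 0.623, -0.0, -0.0]
contact_force: [0.8, 0.7, 0.3]
opening: 0.974
finger_force: 0.0
```

Request:
{"op": "step_arm", "data": {"motion": [{"dp": [0, 0, 0], "twist": [0, 0, 0], "hand": 1}, {"dp": [0, 0, -30], "twist": [0, 0, 0], "hand": 1}, {"dp": [0, 0, -80], "twist": [0, 0, 0], "hand": 1}, {"dp": [0, 0, -135], "twist": [0, 0, 0], "hand": 1}, {"dp": [0, 0, -150], "twist": [0, 0, 0], "hand": 1}]}}

```text
clock: 21.68
tool_pos: [0.5017, -0.2052, 0.188]
eef_rot: [0.782, 0.623, 0.002, 0.002]
contact_force: [-0.2, 0.4, -0.1]
opening: 0.999
finger_force: 0.0
```

```bash
python3 - <<'E'
from h import *; from plant import r
s=r.get_state(); d=r.snapshot('wrist')
F=load('fix'); print(s['clock'],s['tool_pos'],s['opening'])
O=F['O'];xs=np.arange(-165,15,.25); ys=np.arange(75,-20,-.25)
X,Y=np.meshgrid(xs,ys); Wp=np.stack([O[0]+(F['ux'][0]*X+F['uy'][0]*Y)/1e3,O[1]+(F['ux'][1]*X+F['uy'][1]*Y)/1e3,np.full_like(X,.038)],-1).reshape(-1,3)
R=Ro.from_quat(s['eef_rot']).as_matrix();M=d['mount']; T=(Wp-s['tool_pos'])@R; C=(T-M[:3,3])@M[:3,:3]
rr=np.hypot(C[:,0],C[:,1]); th=np.arctan2(rr,C[:,2]); u=d['cx']+d['fx']*th*C[:,0]/rr; v=d['cy']+d['fy']*th*C[:,1]/rr
im=cv2.remap(d['pixels'],u.reshape(X.shape).astype(np.float32),v.reshape(X.shape).astype(np.float32),cv2.INTER_CUBIC)
cv2.imwrite('pics/w7.png',im[:,:,::-1])
g=im.min(2).astype(int)
for c in (110,200,250,450,490): print(c,'lower',g[285:315:2,c].tolist(),'upper',g[95:117:2,c].tolist())
E
```

```text
21.675 [ 0.50171114 -0.20518569  0.18801551] 0.9994834139962275
110 lower [143, 143, 141, 142, 141, 138, 135, 134, 137, 142, 145, 145, 147, 149, 151] upper [148, 149, 152, 155, 159, 152, 138, 128, 127, 130, 137]
200 lower [136, 137, 137, 138, 135, 132, 126, 122, 122, 127, 136, 146, 148, 149, 151] upper [147, 148, 150, 155, 152, 140, 127, 122, 122, 127, 134]
250 lower [136, 136, 136, 137, 137, 133, 129, 131, 136, 141, 145, 146, 147, 150, 151] upper [146, 147, 149, 150, 153, 153, 149, 142, 135, 133, 136]
450 lower [134, 134, 135, 137, 134, 132, 116, 86, 59, 51, 54, 62, 70, 72, 72] upper [145, 147, 149, 148, 145, 140, 128, 120, 123, 131, 134]
490 lower [136, 136, 136, 135, 135, 127, 117, 91, 62, 44, 52, 63, 68, 71, 72] upper [175, 177, 172, 160, 146, 128, 114, 111, 122, 131, 134]
```

View pics/w7.png

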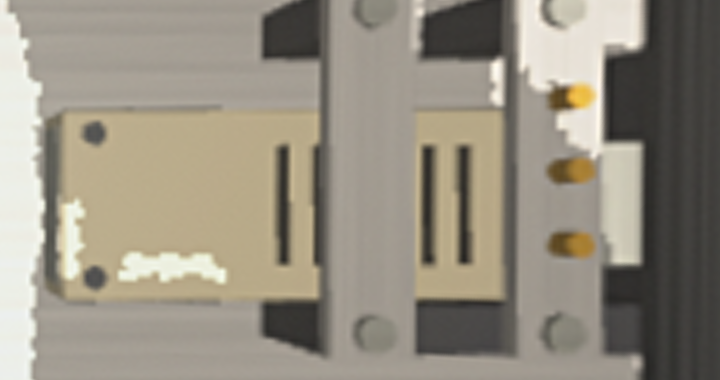

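The lower side edge is now at row ~299 (fence face ≈ 300) along its whole length. The nose meets the stop at col ~641, the tail is at col ~62 (x ≈ -149.5), and the gripper is open and clear. I'll hand the job in.

```bash
python3 -c "
from plant import r
print(r.finish_job())"
```

```text
the job is handed in; nothing more can be done
None
```

The power module is in the test fixture, flat on the plate under both bridge bars, with its nose on the end stop and its side along the fence to within about 0.5 mm by camera; I let go of it and handed the job in at about 22 s, with no verdict returned.

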